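# Prime the bench hand pump

### The job

Prime the green hand pump: press its spring plunger down and let it come up again, over and over, with a fingertip on top of the black knob, until the red indicator pin has come fully out of its side. Do not grip the knob by its rim, touch the pin, lift, tip or shove the pump, or disturb the things lying around it; at the end leave the plunger up and the pin fully out.

Things in the scene. Friction and masses are not known exactly. Their poses are not given: they have to be found in the camera images.
- pump: green bench hand pump, standing loose on the bench, about 1.7 kg; dark base plate 100 mm (x) by 130 mm (y), the green block on it 62x78 mm and up to 59 mm high, an aluminium barrel (43 mm across, up to 91 mm high) on top and the spring plunger in the barrel. Origin: centre of the underside, on the plunger's axis; z up, +y towards the side where the indicator pin comes out, which faces roughly towards the robot
- plunger_top (a point): centre of the flat top of the plunger's black round knob; it moves with the plunger. 136 mm above the bench when up. The flat top is 32 mm across; 9 mm below it the knob widens into a grey rim, 46 mm across and 10 mm thick
- plunger (a joint): how far the plunger is pressed straight down (m): 0 up, 0.024 at the bottom stop. A spring pushes it up again with about 4 N at the top and 9 N at the bottom; it follows a rising finger
- knob_rim: the grey rim round the plunger's knob, part of the plunger (origin: on the plunger's axis, at the bench when the plunger is up)
- pin (a joint): how far the indicator pin stands out (m): starts between 0 and 0.008; 0.026 is its stop, fully out. Each full stroke of the plunger (down and up again) brings it out by about 6 mm, a part stroke by less in proportion; it stays where it is between strokes, and more strokes do no harm once it is at its stop
- pin_rod: the red indicator pin, 14 mm thick, level, 40 mm above the bench, coming out of a steel boss on the pump's +y side, above a small aluminium ledge; a 6 mm white band round it begins to show outside the boss about 6 mm before the end and shows whole only when the pin is fully out (origin as the pump's, shifted along +y by the pin's travel)
- pin_tip (a point): centre of the pin's free end: 53 mm along the pump's +y from its origin when the pin is fully in, 79 mm when it is fully out and level with the upturned end of the ledge
- brass_union: short brass tube union, 22x39x19 mm, loose, lying near the pump; to be left alone (origin: underside)
- steel_tee: grey steel tee fitting, 29x36x14 mm, loose, lying near the pump; to be left alone (origin: underside)
- screwdriver_small: small red-handled screwdriver, 136 mm long, loose, lying near the pump; to be left alone (origin: underside)
- marker_blue: white marker pen with a blue cap, 135 mm long, loose, lying farther off; to be left alone (origin: underside)
- tube_cutter: small red tube cutter, 32x58x20 mm, loose, lying farther off; to be left alone (origin: underside)
There are look-alikes about, which are no part of the job. What is shaped like the pump but blue is not meant.

How it is judged:
By the outcome, as a careful person would: the job done as asked, in the order asked, and still so for the second after the job is handed in, with the robot touching nothing.
It also fails if it takes over 40 s, if anything falls off the work surface, if the arm or the gripper's body presses on something with over 40 N, if the wrist force passes 120 N, or if a joint passes its speed limit or range.

### The arm

A 7-joint arm with a two-finger parallel gripper is mounted at the origin on a cart in front of the work surface, level with it; the furniture and walls round the work are solid. World frame = base frame: x ahead of the robot, y to its left, z up, the work surface at z = 0. Lengths are in mm, angles in rad, forces in N, time in s.
With the tool pointing down it reaches from about 375 to 925 mm from the base axis. Payload 3.1 kg.
Tool frame: the origin (TCP) lies between the finger pads; the fingertips stand 8 mm ahead of it and the grasp point (between the pads) lies 11 mm behind it; y points along the fingers, x is the direction in which the jaws open and shut, and the axes are right-handed (so a half turn about y gives the same grasp; the last joint's range is limited). The gripper opens to 85 mm and grips with 20 to 120 N. Pads are 22 mm wide; open, the fingers measure 114 mm over their backs; the gripper's body (76 mm by 85 mm) begins 54 mm behind the grasp point. The pads swing forward as they close: fully open they stand 13 mm farther back than shut.
Start: joints at [-1.39, 0.383, 0.044, 1.598, -0.018, 1.161, -0.05], TCP at [178.859, 624.91, 239.269] pointing down, gripper open.
Joint ranges: [-2.61, 2.61], [-0.41, 2.15], [-1.48, 1.57], [0, 2.5], [-1.57, 4.71], [0.05, 1.97], [-2.85, 2.85]. Speed limits (rad/s): [2.79, 2.79, 3.14, 3.14, 3.14, 3.14, 3.14].

### API

Orientations are given as a unit quaternion [w, x, y, z].
In Python, from bench import manip gives the robot as it stands.
- The arm moves only by the tool servo_tool, never from a script. Its argument "commands" is a list of rows, each a list of 7 numbers: the finger opening in m, from 0 to 0.0854, then the shift along the world's x, y, z in m, then the turn, a rotation vector about the world's x, y, z in rad. In form: [[grip, tx, ty, tz, ax, ay, az], ...]. A call has 1 to 5 rows; each row is the pose to reach, as a shift and turn from the pose commanded when the call began; what a row does not reach only later rows make up. A row lasts 1/12 s, in which the tool goes at most 41.7 mm and 7.16 degrees, less where a joint would pass 70% of its speed; a pose out of reach is approached as far as the arm can. A call with a gripper value outside its range is refused whole. The fingers move at their own pace and stop on an object; the grip force is fixed at half the most. Time passes only in rows, so rows that repeat a pose let the fingers close. It gives the time, the measured TCP pose, the force and the opening at its end, in the units of the state.
- manip.get_state(): the state, without advancing time (a new reading comes with each control period).
- manip.grab_frame(name): name is "side" or "top"; returns the picture (480x640x3 uint8, red, green, blue); there is no depth.
- manip.get_calibration(name): a dict with "mtx" (3x3 intrinsics, pixels), "view" (4x4, takes a point from world to camera coordinates). Camera axes: x right, y down, z forward; pixel columns grow to the right and rows downward; lengths in mm; the calibration is good to about 2 mm. A picture is of the moment at which its call begins. get_calibration takes no time and is no camera call.
- manip.finish_job(): hands the job in, once; it reports no verdict.
The state is a dict: "clock": time; "joints": joint angles; "qd": joint speeds; "effort": joint torques, N m; "tcp_pos": TCP position; "tcp_rot": TCP orientation; "wrist_force": force on the tool from outside, world axes, zero at the start; "torque": the same for the moment, N m; "opening": opening from 0.0 (shut) to 1.0 (fully open).
Only numpy, scipy, OpenCV 4.12 (cv2) and the standard library are available. Lean on these libraries where they do the work, as an engineer would, in place of code of your own. Each camera call takes 0.05 s, during which the arm holds its last target.

## Working session

There is one attempt and no reset: what is moved stays moved. The work goes in short steps, Python scripts to look and compute and a tool call to move; the robot and the scene stay as the last step left them, time stands still between calls to the robot, and variables do not carry over. Pictures are saved under pics/ and viewed, and the job is handed in when it is done.

Besides the shell and the picture viewer there is one more tool, called after "Call:" by a JSON object that holds its "name" and its "arguments", one argument or row to a line. servo_tool: Moves the arm, as the interface text tells. Its arguments: {"type":"object","properties":{"commands":{"type":"array"}},"required":["commands"]}

```bash
mkdir -p pics; ls; python3 - <<'E'
from bench import manip
import cv2,numpy as np
np.set_printoptions(suppress=True,precision=4)
for n in ("side","top"):
    f=manip.grab_frame(n); cv2.imwrite(f"pics/{n}0.png",f[:,:,::-1])
    c=manip.get_calibration(n); print(n,np.array(c["mtx"]),np.array(c["view"]))
print(manip.get_state())
E
```

```text
pics
side [[441.4417   0.     314.8117]
 [  0.     441.4417 231.8299]
 [  0.       0.       1.    ]] [[  -0.9996   -0.0264   -0.0065  570.199 ]
 [  -0.0086    0.5336   -0.8457    0.1572]
 [   0.0258   -0.8453   -0.5337 1138.9928]
 [   0.        0.        0.        1.    ]]
top [[578.4254   0.     323.8934]
 [  0.     578.4254 230.845 ]
 [  0.       0.       1.    ]] [[  -0.0235   -0.9997   -0.0037  226.0378]
 [  -0.996     0.0237   -0.0857  586.2002]
 [   0.0858    0.0017   -0.9963 1021.7642]
 [   0.        0.        0.        1.    ]]
{'clock': 0.1, 'joints': array([-1.3898,  0.3838,  0.0439,  1.5994, -0.0179,  1.1612, -0.0499]), 'qd': array([-0.0037, -0.0018,  0.0015, -0.0049,  0.0005, -0.0007,  0.001 ]), 'effort': array([  0.0028, -43.4724,   1.0296, -25.0456,   0.0109,   0.0054,
        -0.    ]), 'tcp_pos': array([178.6667, 624.0979, 237.9932]), 'tcp_rot': array([-0.5641,  0.5652,  0.4251, -0.4263]), 'wrist_force': array([ 0.0097,  0.0643, -0.4939]), 'torque': array([ 0.007 ,  0.0032, -0.0173]), 'opening': 1.0038809508296633}
```

View pics/side0.png

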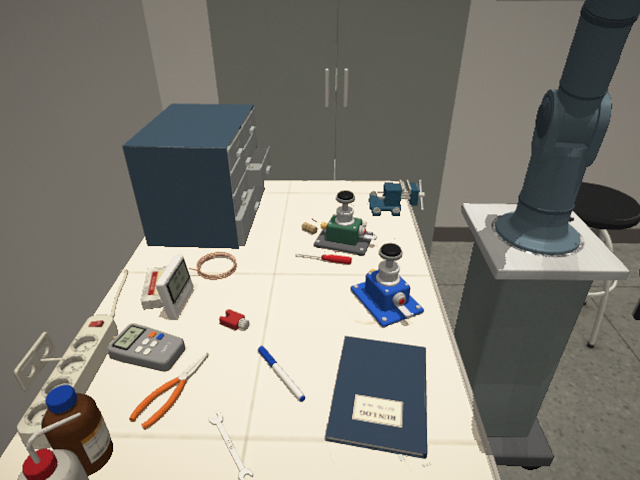

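View pics/top0.png

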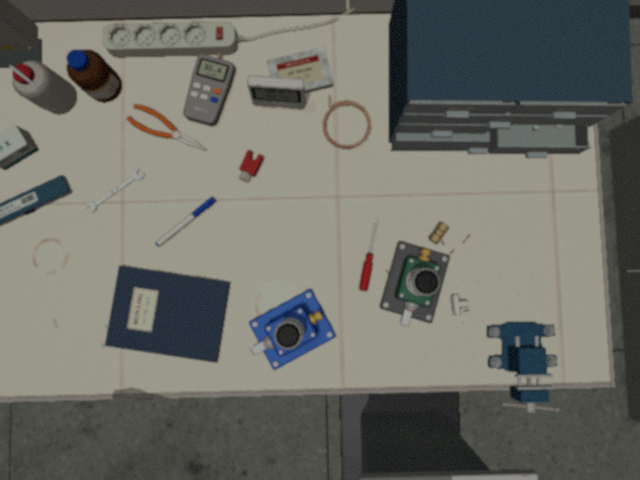

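The green pump is at side (346,225) and top (418,282). The blue look-alike is at side (388,290) and top (290,333). Only the green one matches, so I'll enlarge it to confirm.

```bash
python3 - <<'E'
import cv2,numpy as np
s=cv2.imread("pics/side0.png")[180:270,290:410]; t=cv2.imread("pics/top0.png")[210:330,355:475]
cv2.imwrite("pics/c0.png",cv2.resize(s,None,fx=6.6,fy=6.6,interpolation=cv2.INTER_CUBIC))
cv2.imwrite("pics/c1.png",cv2.resize(t,None,fx=5,fy=5,interpolation=cv2.INTER_CUBIC))
E
```

```text
(no output)
```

View pics/c0.png

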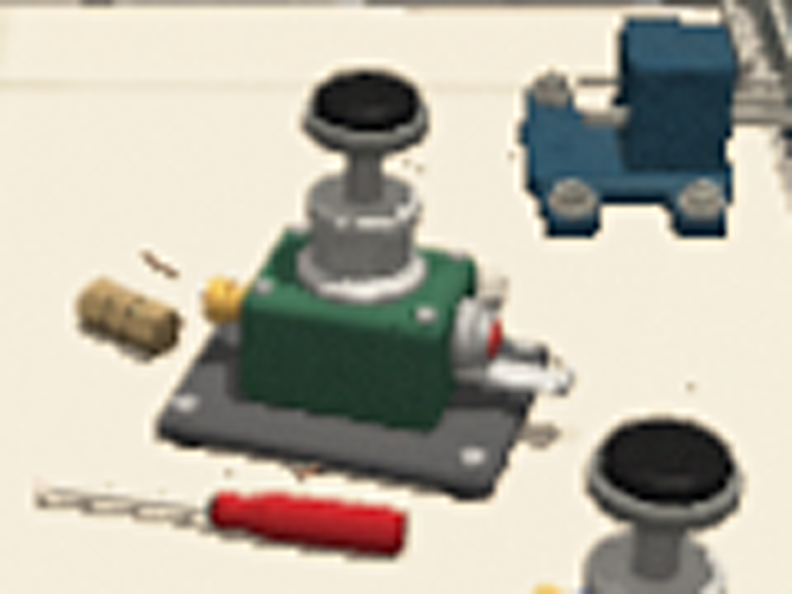

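View pics/c1.png

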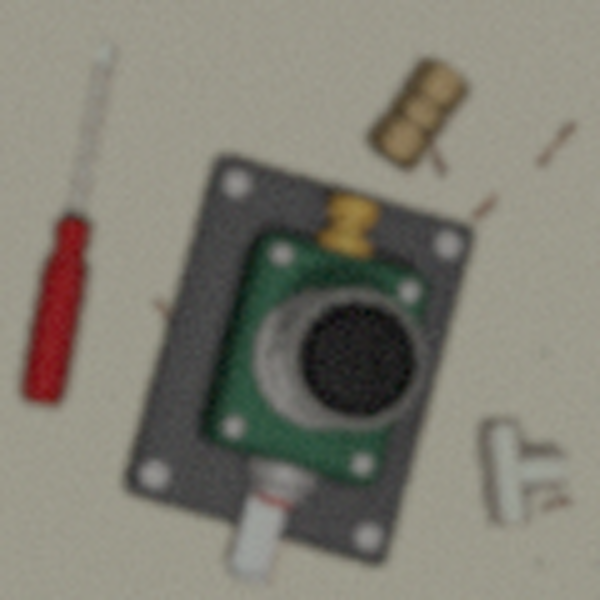

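The crop shows the green pump with its red pin almost in, and the ledge pointing towards the robot (top crop, lower left). The black knob's top is at about top (426.4,282) and side (345.6,195.3).

```bash
cat > h.py <<'E'
from bench import manip
import numpy as np,cv2
np.set_printoptions(suppress=True,precision=2)
def cal(n):
    c=manip.get_calibration(n); return np.array(c["mtx"]),np.array(c["view"])
def proj(n,p):
    K,V=cal(n); q=V[:3,:3]@np.array(p,float)+V[:3,3]; q=K@q; return q[:2]/q[2]
def onz(n,u,z):
    K,V=cal(n); R=V[:3,:3];C=-R.T@V[:3,3]; d=R.T@np.linalg.inv(K)@np.array([*u,1.]); return C+d*(z-C[2])/d[2]
def tri(a,b):
    Ps=[cal(n)[0]@cal(n)[1][:3] for n in("top","side")]
    X=cv2.triangulatePoints(Ps[0],Ps[1],np.array(a,float).reshape(2,1),np.array(b,float).reshape(2,1)); return (X[:3]/X[3]).ravel()
E
python3 - <<'E'
from h import *
import cv2
t=cv2.imread("pics/top0.png"); s=cv2.imread("pics/side0.png")
def blob(im,x0,y0,x1,y1,th):
    m=(im.max(2)<th).astype(np.uint8); mm=np.zeros_like(m); mm[y0:y1,x0:x1]=m[y0:y1,x0:x1]
    n,l,st,c=cv2.connectedComponentsWithStats(mm); i=1+np.argmax(st[1:,4]); return c[i],st[i]
bt=blob(t,405,265,445,300,48); bs=blob(s,330,185,362,206,60); print(bt,bs)
a,b=bt[0],bs[0]
print("tri",tri(a,b), "top z136",onz("top",a,136),"side",onz("side",b,136))
# base corners top crop at z~8
cs=[onz("top",(355+x/5,210+y/5),8) for x,y in [(222,155),(473,228),(385,562),(127,490)]]
for c in cs: print(c)
print("base centre",np.mean(cs,0)); e=(cs[3]-cs[0]+cs[2]-cs[1]); print("yaw of +y",np.degrees(np.arctan2(e[1],e[0])),[np.linalg.norm(cs[i]-cs[(i+1)%4]) for i in range(4)])
E
```

```text
(array([426.06, 281.46]), array([415, 271,  23,  22, 395], dtype=int32)) (array([345.08, 195.2 ]), array([338, 191,  15,   9, 108], dtype=int32))
tri [496.52  48.42 127.96] top z136 [496.42  49.82 136.  ] side [497.51  63.85 136.  ]
[570.87  73.87   8.  ]
[541.88 -17.15   8.  ]
[421.46  19.87   8.  ]
[449.57 112.65   8.  ]
base centre [495.95  47.31   8.  ]
yaw of +y 162.58776785571277 [np.float64(95.52046953732996), np.float64(125.97776600291783), np.float64(96.94533153095976), np.float64(127.34521852161296)]
```

```bash
python3 - <<'E'
from h import *
from scipy.spatial.transform import Rotation as R
s=manip.get_state(); q=s["tcp_rot"]; print(R.from_quat([*q[1:],q[0]]).as_matrix())
print(proj("side",(496.4,48.5,136)),proj("top",(496.4,48.5,136)))
print("blue",onz("top",(288,333),136))
E
```

```text
[[ 0.28 -0.   -0.96]
 [ 0.96 -0.    0.28]
 [-0.   -1.   -0.  ]]
[345.35 192.18] [426.88 281.45]
blue [419.73 273.01 136.  ]
```

Call:
{"name": "servo_tool", "arguments": {
  "commands": [
    [0, 0.008, -0.014, 0, 0, 0, 0],
    [0, 0.024, -0.042, 0, 0, 0, 0],
    [0, 0.04, -0.072, 0, 0, 0, 0],
    [0, 0.058, -0.104, 0, 0, 0, 0],
    [0, 0.076, -0.138, 0, 0, 0, 0]
  ]
}}

```text
clock: 0.52
tcp_pos: [254.9, 485.5, 238.6]
tcp_rot: [-0.564, 0.564, 0.426, -0.426]
wrist_force: [1.7, 0.6, 0.4]
opening: 0.295
```

Call:
{"name": "servo_tool", "arguments": {
  "commands": [
    [0, 0.018, -0.034, 0, 0, 0, 0],
    [0, 0.036, -0.067, 0, 0, 0, 0],
    [0, 0.054, -0.1, 0, 0, 0, 0],
    [0, 0.073, -0.133, 0, 0, 0, 0],
    [0, 0.092, -0.167, 0, 0, 0, 0]
  ]
}}

```text
clock: 0.93
tcp_pos: [347.0, 318.0, 238.9]
tcp_rot: [0.565, -0.564, -0.426, 0.426]
wrist_force: [0.7, 1.5, -0.5]
opening: 0.0
```

Call:
{"name": "servo_tool", "arguments": {
  "commands": [
    [0, 0.018, -0.034, 0, 0, 0, 0],
    [0, 0.036, -0.067, 0, 0, 0, 0],
    [0, 0.054, -0.1, 0, 0, 0, 0],
    [0, 0.073, -0.133, 0, 0, 0, 0],
    [0, 0.092, -0.167, 0, 0, 0, 0]
  ]
}}

```text
clock: 1.35
tcp_pos: [438.9, 151.2, 239.0]
tcp_rot: [0.565, -0.564, -0.426, 0.426]
wrist_force: [0.3, 0.9, -0.8]
opening: -0.002
```

Call:
{"name": "servo_tool", "arguments": {
  "commands": [
    [0, 0.018, -0.034, 0, 0, 0, 0],
    [0, 0.036, -0.067, 0, 0, 0, 0],
    [0, 0.05, -0.09, 0, 0, 0, 0],
    [0, 0.0575, -0.104, 0, 0, 0, 0],
    [0, 0.0575, -0.104, 0, 0, 0, 0]
  ]
}}

```text
clock: 1.77
tcp_pos: [497.6, 43.8, 239.2]
tcp_rot: [-0.566, 0.567, 0.423, -0.424]
wrist_force: [0.1, -0.2, 0.0]
opening: 0.004
```

Call:
{"name": "servo_tool", "arguments": {
  "commands": [
    [0, 0, 0, -0.02, 0, 0, 0],
    [0, 0, 0, -0.045, 0, 0, 0],
    [0, 0, 0, -0.07, 0, 0, 0],
    [0, 0, 0, -0.08, 0, 0, 0],
    [0, 0, 0, -0.08, 0, 0, 0]
  ]
}}

```text
clock: 2.18
tcp_pos: [493.1, 49.6, 156.3]
tcp_rot: [0.565, -0.563, -0.424, 0.429]
wrist_force: [-0.9, -0.2, 0.0]
opening: -0.002
```

```bash
python3 - <<'E'
from h import *
import cv2
for n in ("side","top"):
    f=manip.grab_frame(n); cv2.imwrite(f"pics/{n}1.png",f[:,:,::-1])
s=cv2.imread("pics/side1.png")[150:260,280:410]; t=cv2.imread("pics/top1.png")[210:330,355:475]
cv2.imwrite("pics/c2.png",np.hstack([cv2.resize(s,(472,400),interpolation=3),cv2.resize(t,(320,400)[:1]*1+(400,) if 0 else (328,328),interpolation=3) if 0 else cv2.copyMakeBorder(cv2.resize(t,(328,328),interpolation=3),0,72,0,0,0)]))
s=manip.get_state(); print(s["clock"],s["tcp_pos"],s["wrist_force"],s["joints"])
E
```

```text
2.2833 [496.23  49.55 159.45] [0.18 0.04 1.69] [-0.67  0.21  0.54  2.05 -0.14  0.92  1.24]
```

View pics/c2.png

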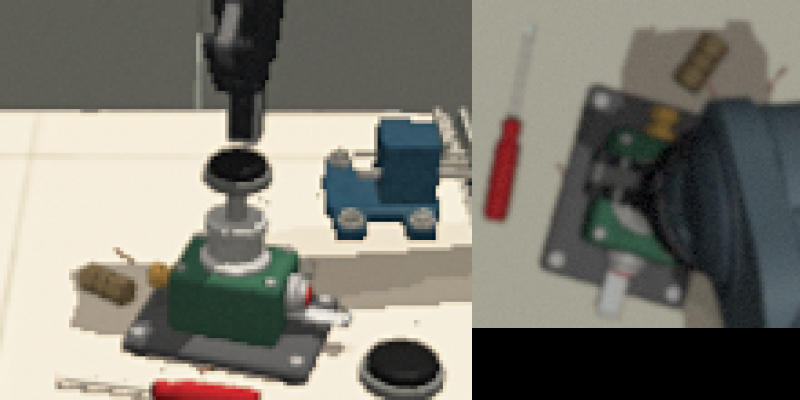

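The side crop shows the closed fingers about 15 mm above the green knob, a little to its right. The arm was still settling, so I'll measure the offset again.

```bash
python3 - <<'E'
from h import *
import cv2
for n in ("side",):
    f=manip.grab_frame(n); cv2.imwrite(f"pics/{n}2.png",f[:,:,::-1])
s=cv2.imread("pics/side2.png")[165:215,315:380]
cv2.imwrite("pics/c3.png",cv2.resize(s,None,fx=12,fy=12,interpolation=0))
s=manip.get_state(); print(s["clock"],s["tcp_pos"],s["wrist_force"],s["tcp_rot"])
p=s["tcp_pos"]; print(proj("side",p-[0,0,8]),proj("side",(496.4,48.5,136)))
E
```

```text
2.3333 [497.14  49.54 160.32] [ 0.07 -0.06  0.73] [-0.56  0.56  0.43 -0.43]
[345.26 186.13] [345.35 192.18]
```

View pics/c3.png

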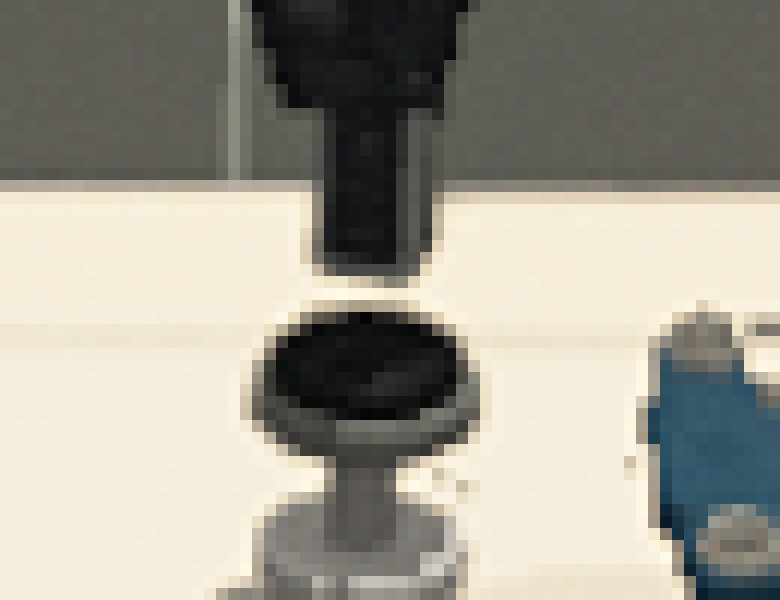

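The settled fingertip (u≈346) is centred on the knob (u≈345.6) to within about 1 mm. Next I'll descend gently to find contact.

Call:
{"name": "servo_tool", "arguments": {
  "commands": [
    [0, 0, -0.0005, -0.006, 0, 0, 0],
    [0, 0, -0.0005, -0.011, 0, 0, 0],
    [0, 0, -0.0005, -0.015, 0, 0, 0],
    [0, 0, -0.0005, -0.018, 0, 0, 0],
    [0, 0, -0.0005, -0.018, 0, 0, 0]
  ]
}}

```text
clock: 2.75
tcp_pos: [496.8, 48.6, 141.4]
tcp_rot: [-0.565, 0.565, 0.426, -0.425]
wrist_force: [-0.0, 1.7, 4.0]
opening: 0.002
```

Call:
{"name": "servo_tool", "arguments": {
  "commands": [
    [0, 0, 0, -0.006, 0, 0, 0],
    [0, 0, 0, -0.012, 0, 0, 0],
    [0, 0, 0, -0.018, 0, 0, 0],
    [0, 0, 0, -0.022, 0, 0, 0],
    [0, 0, 0, -0.022, 0, 0, 0]
  ]
}}

```text
clock: 3.17
tcp_pos: [497.2, 48.6, 120.3]
tcp_rot: [0.565, -0.565, -0.426, 0.425]
wrist_force: [-2.2, -0.1, 8.1]
opening: -0.001
```

Call:
{"name": "servo_tool", "arguments": {
  "commands": [
    [0, 0, 0, -0.001, 0, 0, 0],
    [0, 0, 0, -0.001, 0, 0, 0]
  ]
}}

```text
clock: 3.33
tcp_pos: [497.2, 48.6, 119.9]
tcp_rot: [0.565, -0.564, -0.426, 0.425]
wrist_force: [-2.5, 1.1, 10.1]
opening: -0.001
```

Call:
{"name": "servo_tool", "arguments": {
  "commands": [
    [0, 0, 0, -0.001, 0, 0, 0],
    [0, 0, 0, -0.002, 0, 0, 0],
    [0, 0, 0, -0.002, 0, 0, 0]
  ]
}}

```text
clock: 3.58
tcp_pos: [497.3, 48.6, 119.8]
tcp_rot: [0.566, -0.564, -0.426, 0.425]
wrist_force: [-8.1, -0.4, 23.7]
opening: -0.003
```

That's the bottom stop (TCP z≈119.8, force jumping to 24 N). Now up, clear of the knob.

Call:
{"name": "servo_tool", "arguments": {
  "commands": [
    [0, 0, 0, 0.006, 0, 0, 0],
    [0, 0, 0, 0.014, 0, 0, 0],
    [0, 0, 0, 0.022, 0, 0, 0],
    [0, 0, 0, 0.03, 0, 0, 0],
    [0, 0, 0, 0.03, 0, 0, 0]
  ]
}}

```text
clock: 4.0
tcp_pos: [497.6, 48.5, 147.7]
tcp_rot: [-0.564, 0.565, 0.427, -0.425]
wrist_force: [-0.3, 0.1, 0.5]
opening: -0.005
```

```bash
cat > pic.py <<'E'
import sys
from h import *
k=sys.argv[1]
f=manip.grab_frame("side")[:,:,::-1]; cv2.imwrite(f"pics/side{k}.png",f)
cv2.imwrite(f"pics/c{k}.png",cv2.resize(f[165:265,290:400],None,fx=6,fy=6,interpolation=cv2.INTER_CUBIC))
s=manip.get_state(); print(s["clock"],s["tcp_pos"],s["wrist_force"])
E
python3 pic.py s1
```

```text
4.05 [496.73  48.46 146.77] [-0.29  0.83  0.12]
```

View pics/cs1.png

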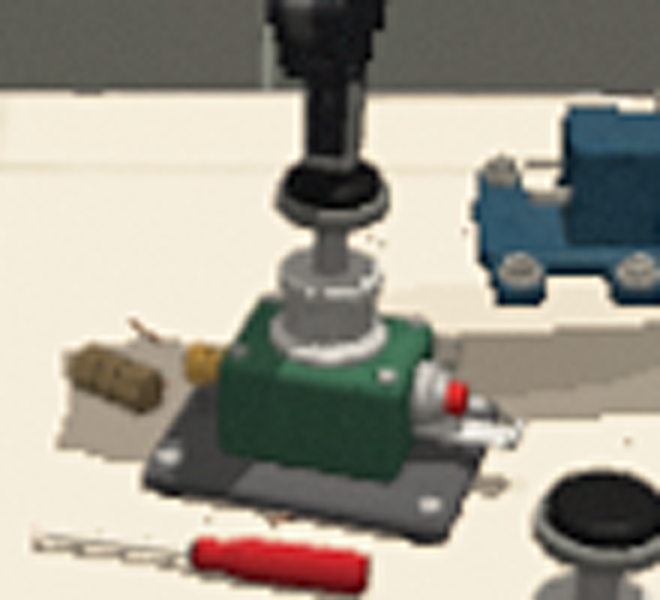

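One stroke moved the red pin out to crop (456,398), and the pump and its neighbours have not moved. I'll repeat the stroke.

Call:
{"name": "servo_tool", "arguments": {
  "commands": [
    [0, 0, 0, -0.008, 0, 0, 0],
    [0, 0, 0, -0.016, 0, 0, 0],
    [0, 0, 0, -0.023, 0, 0, 0],
    [0, 0, 0, -0.0285, 0, 0, 0],
    [0, 0, 0, -0.0285, 0, 0, 0]
  ]
}}

```text
clock: 4.47
tcp_pos: [497.4, 48.5, 119.8]
tcp_rot: [0.565, -0.564, -0.426, 0.426]
wrist_force: [-7.0, -1.1, 23.6]
opening: 0.003
```

Call:
{"name": "servo_tool", "arguments": {
  "commands": [
    [0, 0, 0, 0, 0, 0, 0],
    [0, 0, 0, 0.008, 0, 0, 0],
    [0, 0, 0, 0.018, 0, 0, 0],
    [0, 0, 0, 0.0285, 0, 0, 0],
    [0, 0, 0, 0.0285, 0, 0, 0]
  ]
}}

```text
clock: 4.88
tcp_pos: [497.1, 48.4, 147.0]
tcp_rot: [-0.564, 0.565, 0.426, -0.425]
wrist_force: [0.4, -0.3, -0.3]
opening: -0.001
```

Call:
{"name": "servo_tool", "arguments": {
  "commands": [
    [0, 0, 0, -0.008, 0, 0, 0],
    [0, 0, 0, -0.016, 0, 0, 0],
    [0, 0, 0, -0.023, 0, 0, 0],
    [0, 0, 0, -0.0285, 0, 0, 0],
    [0, 0, 0, -0.0285, 0, 0, 0]
  ]
}}

```text
clock: 5.3
tcp_pos: [497.5, 48.5, 119.7]
tcp_rot: [0.565, -0.564, -0.426, 0.425]
wrist_force: [-5.0, -0.0, 26.3]
opening: 0.004
```

Call:
{"name": "servo_tool", "arguments": {
  "commands": [
    [0, 0, 0, 0, 0, 0, 0],
    [0, 0, 0, 0.008, 0, 0, 0],
    [0, 0, 0, 0.018, 0, 0, 0],
    [0, 0, 0, 0.0285, 0, 0, 0],
    [0, 0, 0, 0.0285, 0, 0, 0]
  ]
}}

```text
clock: 5.72
tcp_pos: [496.3, 48.3, 146.4]
tcp_rot: [0.565, -0.565, -0.426, 0.426]
wrist_force: [0.1, -0.8, 0.8]
opening: 0.001
```

```bash
python3 pic.py s3
```

```text
5.7667 [495.12  48.29 145.32] [-0.14 -0.5  -0.62]
```

View pics/cs3.png

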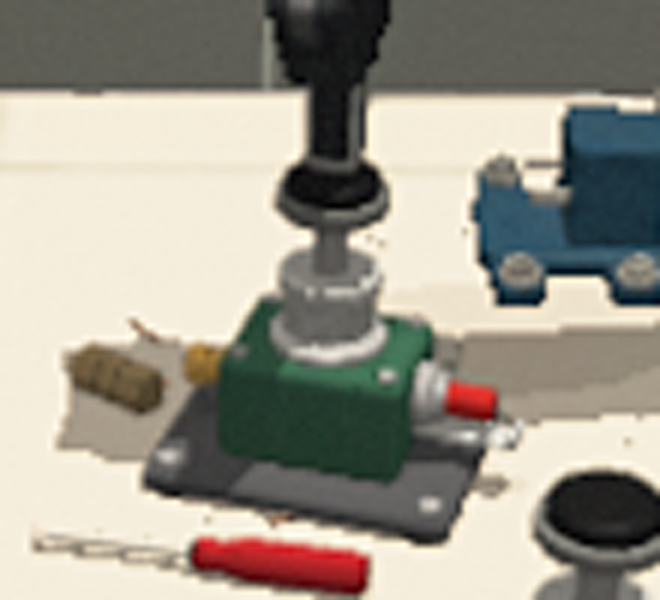

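Three strokes done. The pin tip is at crop (495,402), no white band shows yet, and the pump is still in place. Two more strokes.

Call:
{"name": "servo_tool", "arguments": {
  "commands": [
    [0, 0, 0, -0.008, 0, 0, 0],
    [0, 0, 0, -0.016, 0, 0, 0],
    [0, 0, 0, -0.023, 0, 0, 0],
    [0, 0, 0, -0.0285, 0, 0, 0],
    [0, 0, 0, -0.0285, 0, 0, 0]
  ]
}}

```text
clock: 6.18
tcp_pos: [495.6, 48.4, 119.7]
tcp_rot: [0.566, -0.563, -0.424, 0.427]
wrist_force: [-10.4, -0.5, 31.3]
opening: 0.0
```

Call:
{"name": "servo_tool", "arguments": {
  "commands": [
    [0, 0, 0, 0, 0, 0, 0],
    [0, 0, 0, 0.008, 0, 0, 0],
    [0, 0, 0, 0.018, 0, 0, 0],
    [0, 0, 0, 0.0285, 0, 0, 0],
    [0, 0, 0, 0.0285, 0, 0, 0]
  ]
}}

```text
clock: 6.6
tcp_pos: [496.5, 48.4, 146.5]
tcp_rot: [-0.565, 0.565, 0.426, -0.425]
wrist_force: [-0.4, -0.7, 0.3]
opening: -0.001
```

Call:
{"name": "servo_tool", "arguments": {
  "commands": [
    [0, 0, 0, -0.008, 0, 0, 0],
    [0, 0, 0, -0.016, 0, 0, 0],
    [0, 0, 0, -0.023, 0, 0, 0],
    [0, 0, 0, -0.0285, 0, 0, 0],
    [0, 0, 0, -0.0285, 0, 0, 0]
  ]
}}

```text
clock: 7.02
tcp_pos: [497.2, 48.5, 119.7]
tcp_rot: [0.566, -0.564, -0.425, 0.426]
wrist_force: [-6.4, -0.0, 26.6]
opening: 0.002
```

Call:
{"name": "servo_tool", "arguments": {
  "commands": [
    [0, 0, 0, 0, 0, 0, 0],
    [0, 0, 0, 0.008, 0, 0, 0],
    [0, 0, 0, 0.018, 0, 0, 0],
    [0, 0, 0, 0.0285, 0, 0, 0],
    [0, 0, 0, 0.0285, 0, 0, 0]
  ]
}}

```text
clock: 7.43
tcp_pos: [496.6, 48.4, 146.5]
tcp_rot: [-0.565, 0.565, 0.426, -0.426]
wrist_force: [0.5, 0.1, 0.1]
opening: -0.004
```

```bash
python3 pic.py s5
```

```text
7.4833 [495.45  48.3  145.38] [ 0.11  0.66 -1.  ]
```

View pics/cs5.png

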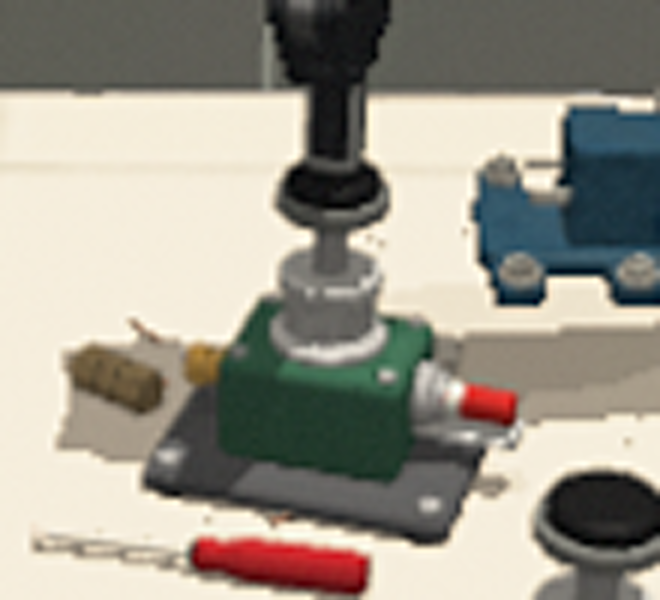

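The white band now shows at crop (455,395) and the tip is level with the ledge end at (516,406). Two more strokes will confirm it's at its stop.

Call:
{"name": "servo_tool", "arguments": {
  "commands": [
    [0, 0, 0, -0.008, 0, 0, 0],
    [0, 0, 0, -0.016, 0, 0, 0],
    [0, 0, 0, -0.023, 0, 0, 0],
    [0, 0, 0, -0.0285, 0, 0, 0],
    [0, 0, 0, -0.0285, 0, 0, 0]
  ]
}}

```text
clock: 7.9
tcp_pos: [495.9, 48.4, 119.7]
tcp_rot: [0.566, -0.563, -0.425, 0.427]
wrist_force: [-7.8, 0.3, 29.9]
opening: -0.006
```

Call:
{"name": "servo_tool", "arguments": {
  "commands": [
    [0, 0, 0, 0, 0, 0, 0],
    [0, 0, 0, 0.008, 0, 0, 0],
    [0, 0, 0, 0.018, 0, 0, 0],
    [0, 0, 0, 0.0285, 0, 0, 0],
    [0, 0, 0, 0.0285, 0, 0, 0]
  ]
}}

```text
clock: 8.32
tcp_pos: [496.6, 48.4, 146.5]
tcp_rot: [-0.565, 0.565, 0.426, -0.425]
wrist_force: [0.8, 0.0, 0.2]
opening: -0.002
```

Call:
{"name": "servo_tool", "arguments": {
  "commands": [
    [0, 0, 0, -0.008, 0, 0, 0],
    [0, 0, 0, -0.016, 0, 0, 0],
    [0, 0, 0, -0.023, 0, 0, 0],
    [0, 0, 0, -0.0285, 0, 0, 0],
    [0, 0, 0, -0.0285, 0, 0, 0]
  ]
}}

```text
clock: 8.73
tcp_pos: [497.2, 48.5, 119.7]
tcp_rot: [0.565, -0.564, -0.425, 0.426]
wrist_force: [-7.2, -0.2, 27.3]
opening: 0.002
```

Call:
{"name": "servo_tool", "arguments": {
  "commands": [
    [0, 0, 0, 0, 0, 0, 0],
    [0, 0, 0, 0.008, 0, 0, 0],
    [0, 0, 0, 0.018, 0, 0, 0],
    [0, 0, 0, 0.0285, 0, 0, 0],
    [0, 0, 0, 0.0285, 0, 0, 0]
  ]
}}

```text
clock: 9.15
tcp_pos: [496.6, 48.4, 146.5]
tcp_rot: [-0.565, 0.565, 0.426, -0.426]
wrist_force: [1.2, 0.1, 0.6]
opening: -0.002
```

Call:
{"name": "servo_tool", "arguments": {
  "commands": [
    [0, 0, 0, 0.015, 0, 0, 0],
    [0, 0, 0, 0.035, 0, 0, 0],
    [0, 0, 0, 0.06, 0, 0, 0],
    [0, 0, 0, 0.075, 0, 0, 0],
    [0, 0, 0, 0.08, 0, 0, 0]
  ]
}}

```text
clock: 9.57
tcp_pos: [496.2, 48.5, 226.6]
tcp_rot: [0.565, -0.564, -0.426, 0.426]
wrist_force: [0.4, 0.1, -0.2]
opening: -0.001
```

Call:
{"name": "servo_tool", "arguments": {
  "commands": [
    [0, -0.01, 0.02, 0, 0, 0, 0],
    [0, -0.025, 0.05, 0, 0, 0, 0],
    [0, -0.04, 0.08, 0, 0, 0, 0],
    [0, -0.055, 0.11, 0, 0, 0, 0],
    [0, -0.07, 0.14, 0, 0, 0, 0]
  ]
}}

```text
clock: 9.98
tcp_pos: [423.5, 188.7, 223.6]
tcp_rot: [0.565, -0.564, -0.424, 0.427]
wrist_force: [0.7, 0.6, -0.2]
opening: -0.0
```

Call:
{"name": "servo_tool", "arguments": {
  "commands": [
    [0, -0.015, 0.03, 0, 0, 0, 0],
    [0, -0.025, 0.05, 0, 0, 0, 0],
    [0, -0.03, 0.06, 0, 0, 0, 0],
    [0, -0.03, 0.06, 0, 0, 0, 0],
    [0, -0.03, 0.06, 0, 0, 0, 0]
  ]
}}

```text
clock: 10.4
tcp_pos: [395.8, 247.1, 224.8]
tcp_rot: [-0.564, 0.565, 0.425, -0.427]
wrist_force: [0.3, -0.7, 0.3]
opening: -0.002
```

```bash
python3 pic.py s7; python3 - <<'E'
from h import *
f=manip.grab_frame("top")[:,:,::-1]; cv2.imwrite("pics/top7.png",f)
a=cv2.imread("pics/top0.png")[210:330,355:475]; b=f[210:330,355:475]
cv2.imwrite("pics/ct7.png",np.hstack([cv2.resize(x,(400,400),interpolation=2) for x in (a,b)]))
s=cv2.imread("pics/sides7.png"); s5=cv2.imread("pics/sides5.png")
cv2.imwrite("pics/cpin.png",np.vstack([cv2.resize(x[222:245,350:385],None,fx=12,fy=12,interpolation=0) for x in (s5,s)]))
E
```

```text
10.45 [396.63 246.33 225.16] [ 0.56 -1.04  0.11]
```

View pics/cs7.png

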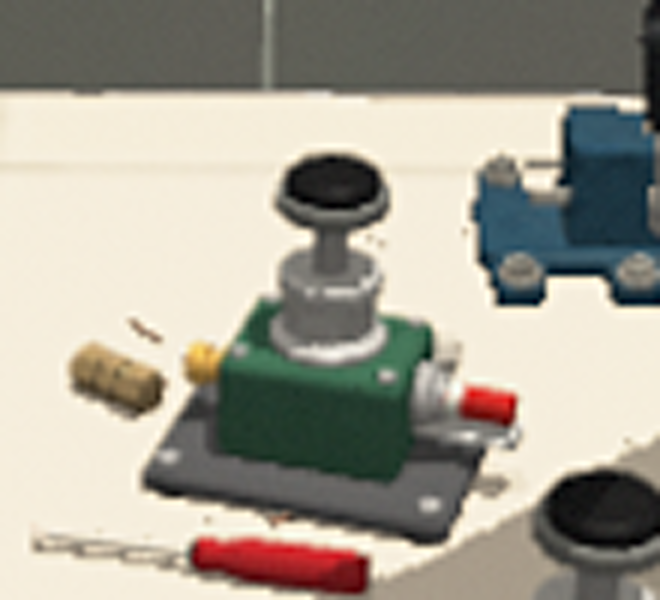

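View pics/ct7.png

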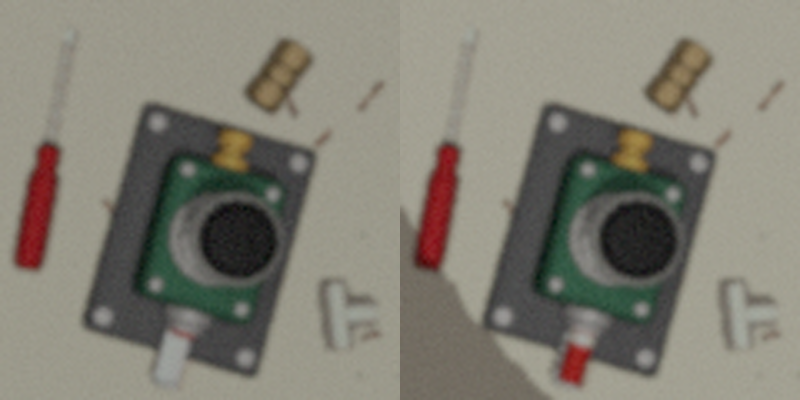

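View pics/cpin.png

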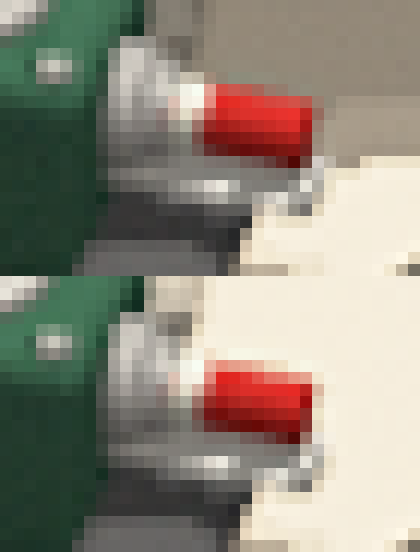

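The pin is in the same place after strokes 5 and 7 (tip at u≈376), with the white band showing and the tip level with the ledge end. The plunger is up, the pump, union, tee and screwdriver have not moved, and the arm is clear, so I'll hand in.

```bash
python3 -c "
from bench import manip
print(manip.finish_job())"
```

```text
the job is handed in; nothing more can be done
None
```

The green pump is primed: I gave its knob seven full strokes with the closed fingertips, each down to the stop and back up. I then drew the arm clear and handed the job in at about 10.5 s of the 40 s allowed.

**Final pictures:**
- **Pin:** it stopped moving by stroke 5 and was in the same place after stroke 7. The white band shows and the tip is level with the end of the ledge.
- **Plunger:** it is up.
- **Surroundings:** the pump, union, tee and screwdriver look unmoved next to the first top picture. I did not compare the marker and tube cutter in a last picture, but the arm stayed well above the bench all the way.

**Forces:** the highest vertical force reading, taken at the end of each move, was about 31 N at the bottom stop. About 10 N of sideways force came with it.

**One disagreement:** the two cameras together put the knob at about z = 128 mm instead of 136 mm. The side view of the black knob probably read low because it includes part of the knob's wall. Fingertip contact fitted about 136 mm.

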